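Lock the tea caddy and close the drawer

TASK

The lid of the green tea caddy in the open drawer has only been dropped on. Push the lid down and give it a quarter-turn clockwise so that its bayonet locks, like the two caddies beside it, then push the drawer fully shut without slamming it. Leave the other caddies in their pockets, and the cup racks, gaiwan and strainer where they stand.

Things in the scene. Friction and masses are not known exactly. Their poses are not given: they have to be found in the camera images.
- drawer (a joint): how far the drawer is open (m): 0 = fully shut, 0.18 = pulled right out, as it starts. Plain runners (about 2.5 N of friction, 1.6 kg plus three caddies); it stays where it is left. It shuts away from the robot, along +x of chest
- drawer_front (a point): point on the flat outer face of the drawer's mid-brown front panel, on its centre line, 24 mm below its top edge; x points into the chest (the way it shuts), y along the front, z up. Panel 356 mm wide, 146 high, 16 thick, rising to the chest's top. A brass bar handle 100 mm long stands 35 mm out from the face, 68 mm below this point
- chest: low dark walnut chest standing on the desk, 240 mm deep (x), 360 mm wide (y), 150 mm high; origin at the centre of its underside, its open front at x = -120 mm. Heavy: it does not move
- green_caddy: square GREEN tea caddy, 80 x 80 mm, 60 mm high plus a 10 mm steel collar, in a close pocket (1.5 mm free all round, 22 mm deep) of the drawer's hard silicone liner, which keeps it from turning. Origin: centre of its underside; z up, x the way the drawer shuts. A red mark at the shoulder's edge (-y side) shows the locked direction
- lid_bar (a point): centre (half-way up) of the dark wooden bar on the green caddy's round silver lid (76 mm across, 0.12 kg); x along the bar, z up. Bar 50 mm long, 12 thick, 16 high; the flat top of the lid is 8 mm below this point. Unlocked: bar along the caddy's x, point 96.5 mm above the caddy's origin. Locked: bar along the caddy's y (parallel to the drawer front), point 89.5 mm above it
- white_caddy: square WHITE caddy of the same size in another pocket, its lid already locked; origin at the centre of its underside. The pockets lie 96 mm apart side by side, and which caddy stands in which pocket varies
- orange_caddy: square ORANGE-BROWN terracotta caddy of the same size in another pocket, its lid already locked; origin at the centre of its underside
- porcelain_rack: slotted light-wood rack with five white porcelain cups, 310 x 78 x 61 mm, loose on the desk beside the chest (either side); origin at the centre of its underside
- glass_rack: the same rack with five glass cups, on the other side; origin at the centre of its underside
- gaiwan: grey stoneware gaiwan (saucer, bowl and lid), 104 mm across, 89 mm high, standing loose on top of the chest; origin at the centre of its underside
- strainer: steel tea strainer on its foot, 86 mm across, 49 mm high, with a handle along its x axis reaching 95 mm from the middle, standing loose on top of the chest; origin at the centre of its underside
- seal (a joint): how far the sprung seal under the green caddy's lid is pressed down (m): 0 at first. The lid can turn only while pressed 9.5 mm or more down (about 7 N); it bottoms at 12.5 mm (9 N). Held down it turns 90 degrees clockwise seen from above, to an end stop (not the other way). Let go, it springs up behind a ridge to 7 mm, locked, the lid's red dot at the caddy's mark
Mind the look-alikes: they are no part of the job. What is shaped like the part that bears lid_bar but red or turquoise is not meant.

How it is judged (in metres and radians):
On the way, in this order (a step that is already met when the one before it is completed fails the run):
1. the green caddy's lid is pushed down before it is turned (value of joint seal above 0.008 m and angle between the x axis of lid_bar and the x axis of green_caddy, either way round below 0.25 rad), for 0.1 s.
2. the green caddy's lid is turned to its locked position, under its ledges (angle between the x axis of lid_bar and the y axis of green_caddy, either way round below 0.17 rad and z of lid_bar in the frame of green_caddy below 0.091 m), for 0.2 s.
3. the drawer is fully shut (value of joint drawer below 0.005 m), for 0.2 s.
At the end, for the whole second after the job is handed in: The drawer is shut to within 5 mm; the green caddy stands level in it with its lid locked: bar within 10 degrees of parallel to the caddy's y axis, lid sprung up under its ledges (bar centre 88 to 91 mm above the caddy's underside), all at rest (all of step 2 and value of joint drawer below 0.005 m and z of lid_bar in the frame of green_caddy above 0.088 m and angle between green_caddy's own z axis and vertical below 0.05 rad and linear speed of green_caddy below 0.02 m/s); the robot touches nothing.
It fails at once if the drawer is slammed (shut faster than 0.5 m/s) (velocity of joint drawer below -0.5 m/s).
It fails at once if a cup rack is shifted by more than 20 mm (distance of any of porcelain_rack, glass_rack from where it was at the start of the episode above 0.02 m).
It fails at once if the gaiwan or the strainer is shifted by more than 20 mm or knocked over (distance of any of gaiwan, strainer from where it was at the start of the episode above 0.02 m).
It fails at once if a caddy is lifted or tipped out of its pocket (angle between any of green_caddy, white_caddy, orange_caddy's own z axis and vertical above 0.25 rad).
It also fails if it takes over 64 s, if anything falls off the work surface, if the arm or the gripper's body presses on something with over 40 N, if the wrist force passes 120 N, or if a joint passes its speed limit or range.

ROBOT

A 6-joint arm with a two-finger parallel gripper is mounted at the origin on the work surface. World frame = base frame: x ahead of the robot, y to its left, z up, the work surface at z = 0. Lengths are in m, angles in degrees, forces in N, time in s.
With the tool pointing down it reaches from about 0.3 to 0.75 m from the base axis. Payload 8.5 kg.
Tool frame: the origin (TCP) lies between the finger pads; the fingertips stand 17 mm ahead of it and the grasp point (between the pads) lies 2 mm behind it; z points along the fingers, y is the direction in which the jaws open and shut (so a half turn about z gives the same grasp; the last joint's range is limited). The gripper opens to 85 mm and grips with 20 to 120 N. Pads are 22 mm wide; open, the fingers measure 114 mm over their backs; the gripper's body (76 mm by 85 mm) begins 54 mm behind the grasp point. The pads swing forward as they close: fully open they stand 13 mm farther back than shut.
Start: joints at [59.628, 21.807, 74.336, -0, 83.858, -12.336], TCP at [0.17, 0.523, 0.248] pointing down, gripper open.
Joint ranges: [-178.18, 178.18], [-50.72, 133.34], [12.68, 142.11], [-81.47, 261.47], [9.98, 163.14], [-165.26, 165.26]. Speed limits (degrees/s): [136.94, 136.94, 180, 180, 180, 180].

INTERFACE

Orientations are given as a 3x3 rotation matrix whose columns are the frame's x, y, z axes.
In Python, from rig import readout, eyes, env gives the robot as it stands.
- The arm moves only by the tool arm_command, never from a script. Its argument "rows" is text: rows parted by semicolons, each of 7 numbers parted by spaces: the closure, from 0 (fully open) to 1 (shut), then the shift along the tool's x, y, z in mm, then the turn, a rotation vector about the tool's x, y, z in degrees. In form: grip dx dy dz rx ry rz; .... A call has 1 to 5 rows; each row shifts and turns the commanded pose from where the row before left it, along the tool's axes as they then stand; what a row does not reach is not made up. A row lasts 1/12 s, in which the tool goes at most 41.7 mm and 7.16 degrees, less where a joint would pass 70% of its speed; a pose out of reach is approached as far as the arm can. A call with a gripper value outside its range is refused whole. The fingers move at their own pace and stop on an object; "squeeze" is the grip in N (left out, the last holds). Time passes only in rows, so rows that do not move let the fingers close. It gives the time, the measured TCP pose, the force and the opening at its end, in the units of the state.
- readout.observe(): the state, without advancing time (a new reading comes with each control period).
- eyes.get_image(name): name is "scene" or "top" or "wrist"; returns the picture (400x640x3 uint8, red, green, blue); there is no depth.
- eyes.camera_model(name): a dict with "mtx" (3x3 intrinsics, pixels), "view" (4x4, takes a point from world to camera coordinates). Camera axes: x right, y up, looking along -z (the intrinsics and any distortion apply to the point x, -y, -z); pixel columns grow to the right and rows downward; lengths in m; the calibration is good to about 2 mm. A picture is of the moment at which its call begins: read the wrist's pose just before it. camera_model takes no time and is no camera call; for the wrist camera it gives the pose at the moment of the call.
- env.close_job(): hands the job in, once; it reports no verdict.
The state is a dict: "time_s": time; "q": joint angles; "qvel": joint speeds; "joint_efforts": joint torques, N m; "position": TCP position; "tool_rot": TCP orientation; "ft_force": force on the tool from outside, world axes, zero at the start; "wrist_torque": the same for the moment, N m; "grip_width": finger opening in m.
Only numpy, scipy, OpenCV 4.12 (cv2) and the standard library are available. Lean on these libraries where they do the work, as an engineer would, in place of code of your own. Each camera call takes 0.05 s, during which the arm holds its last target. There are 200 camera calls.

## Working session

There is one attempt and no reset: what is moved stays moved. The work goes in short steps, Python scripts to look and compute and a tool call to move; the robot and the scene stay as the last step left them, time stands still between calls to the robot, and variables do not carry over. Pictures are saved under pics/ and viewed, about 8 in all and at most 12, crops included, and the job is handed in when it is done.

Besides the shell and the picture viewer there is one more tool, called after "Emit:" as name(argument=value, ...) on one line, values as JSON. arm_command: Moves the arm, as the interface text tells. Its arguments: {"type":"object","properties":{"rows":{"type":"string"},"squeeze":{"type":"number"}},"required":["rows"]}

```bash
mkdir -p pics; ls; python3 - <<'E'
from rig import readout, eyes, env
import cv2
for n in ("scene","top"):
    im=eyes.get_image(n); cv2.imwrite(f"pics/{n}0.png",im[:,:,::-1])
    m=eyes.camera_model(n); print(n,m)
print(readout.observe())
E
```

```text
pics
scene {'mtx': array([[380.60972757,   0.        , 325.59338178],
       [  0.        , 380.60972757, 199.59474062],
       [  0.        ,   0.        ,   1.        ]]), 'view': array([[ 0.51414628,  0.85759856,  0.01335336, -0.29127101],
       [-0.75071571,  0.44242916,  0.49059389,  0.38649511],
       [ 0.4148247 , -0.2622616 ,  0.87128602, -1.54000459],
       [ 0.        ,  0.        ,  0.        ,  1.        ]])}
top {'mtx': array([[481.73332818,   0.        , 319.88658364],
       [  0.        , 481.73332818, 198.81683378],
       [  0.        ,   0.        ,   1.        ]]), 'view': array([[ 0.00364804, -0.99998244, -0.00467062, -0.00838369],
       [ 0.99371423,  0.00310251,  0.11190358, -0.57790044],
       [-0.11188713, -0.00504949,  0.99370809, -1.45894764],
       [ 0.        ,  0.        ,  0.        ,  1.        ]])}
{'time_s': 0.1, 'q': array([ 5.96294260e+01,  2.18400099e+01,  7.43795559e+01, -3.91546506e-04,
        8.38574868e+01, -1.23361225e+01]), 'qvel': array([ 0.07484831, -0.11976625, -0.14141184, -0.02367255,  0.02074481,
        0.02979584]), 'joint_efforts': array([ 5.41272660e-03, -4.49214184e+01, -2.31660175e+01, -3.68427004e-05,
        3.64701889e-03,  2.00114238e-05]), 'position': array([0.17015946, 0.52276954, 0.24775154]), 'tool_rot': array([[-9.50870668e-01,  3.09587660e-01, -6.74067058e-04],
       [ 3.09588266e-01,  9.50869997e-01, -1.16371141e-03],
       [ 2.80679449e-04, -1.31522230e-03, -9.99999096e-01]]), 'ft_force': array([0.22337771, 0.14977296, 0.22892721]), 'wrist_torque': array([-0.05645378, -0.03378562,  0.05362424]), 'grip_width': 0.0856513581384415}
```

View pics/top0.png

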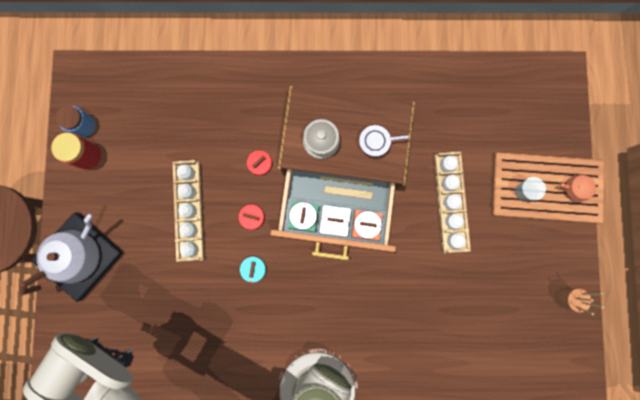

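View pics/scene0.png

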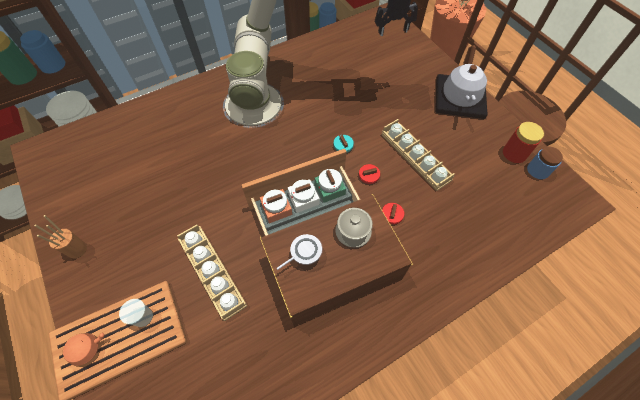

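The green caddy is at top (303,215), the leftmost of the three: its bar runs along the drawer's x and its lid is unlocked. White is at (335,220) and orange at (368,224). The red lids at (259,162) and (251,217) and the turquoise one at (253,269) are decoys lying on the desk. I'll confirm this in an enlarged crop.

```bash
python3 - <<'E'
import cv2, numpy as np
a=cv2.imread("pics/top0.png")[160:265,260:420]; b=cv2.imread("pics/scene0.png")[150:230,235:365]
a=cv2.resize(a,(800,525)[:2],interpolation=cv2.INTER_CUBIC); cv2.imwrite("pics/c1.png",a)
b=cv2.resize(b,None,fx=6,fy=6,interpolation=cv2.INTER_CUBIC); cv2.imwrite("pics/c2.png",b)
E
```

```text
(no output)
```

View pics/c1.png

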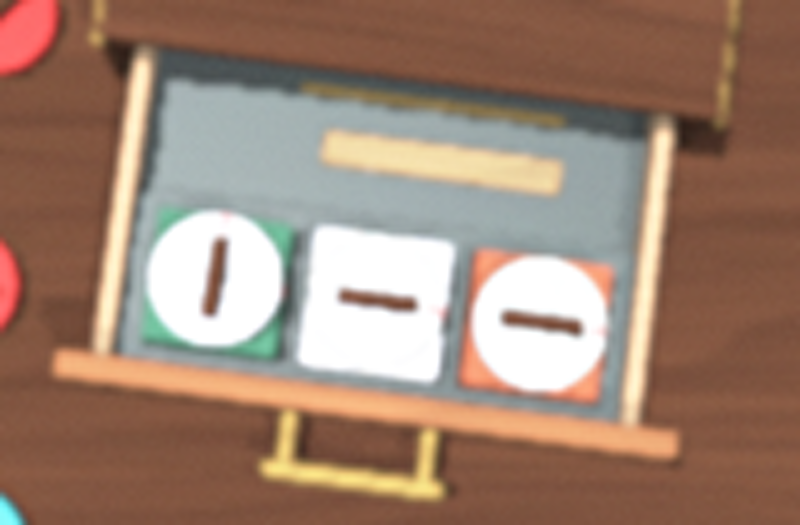

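View pics/c2.png

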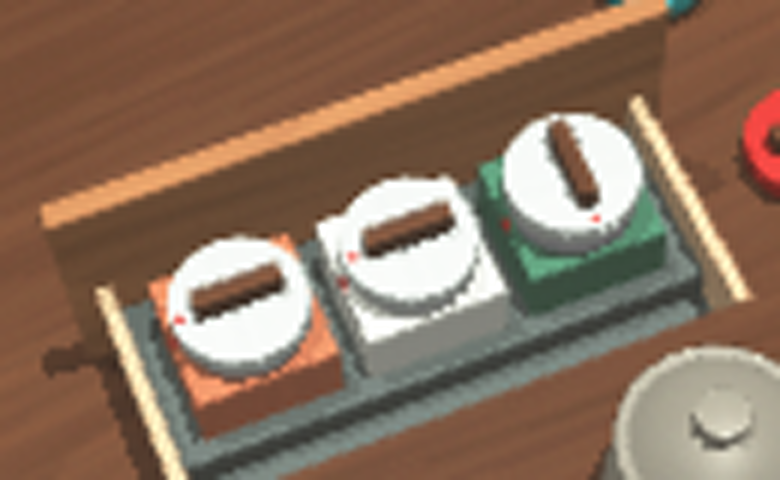

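Confirmed. The green caddy has the unlocked lid, with its bar centre at c1 (215,276), which is top (303,215.2) and scene (330.5,177.2).

```bash
cat > h.py <<'E'
import numpy as np
from rig import readout, eyes, env
def P(n):
    m=eyes.camera_model(n); return m["mtx"]@np.diag([1,-1,-1])@m["view"][:3]
def tri(ps):
    A=[]
    for n,(u,v) in ps: 
        p=P(n); A+= [u*p[2]-p[0], v*p[2]-p[1]]
    X=np.linalg.svd(np.array(A))[2][-1]; return X[:3]/X[3]
def onz(n,uv,z,p=None):
    p=P(n) if p is None else p; u,v=uv; A=np.array([u*p[2]-p[0],v*p[2]-p[1]])
    return np.r_[np.linalg.solve(A[:,:2],-A[:,3]-A[:,2]*z),z]
E
python3 - <<'E'
from h import *
T=lambda x,y:(260+x/5,160+y/5); S=lambda x,y:(235+x/6,150+y/6)
print("bar",tri([("top",T(215,276)),("scene",S(573,163))]))
print("orange",tri([("top",T(542,323)),("scene",S(237,290))]))
L=onz("top",T(55,355),.15);R=onz("top",T(679,438),.15); print(L,R,np.linalg.norm(L-R))
d=L-R; print("yaw",np.degrees(np.arctan2(-d[0],d[1])), "mid",(L+R)/2)
a=onz("top",T(222,240),.135);b=onz("top",T(209,313),.135);print("bar yaw",np.degrees(np.arctan2(*(a-b)[[1,0]])),np.linalg.norm(a-b))
for z in(.12,.13,.135):print(onz("top",T(215,276),z))
print("orange top",onz("top",T(542,323),.125))
E
```

```text
bar [0.52058229 0.04274733 0.11804911]
orange [ 0.49432037 -0.14780379  0.10981226]
[0.47259238 0.13100373 0.15      ] [ 0.4271127  -0.22130243  0.15      ] 0.35522955443603144
yaw -7.355710961650453 mid [ 0.44985254 -0.04514935  0.15      ]
bar yaw -9.649794754308573 0.04264604449707525
[0.52006303 0.04196261 0.12      ]
[0.51928132 0.04156157 0.13      ]
[0.51889046 0.04136106 0.135     ]
orange top [ 0.49311798 -0.14706838  0.125     ]
```

Emit:
arm_command(rows="0.3 -32 -23 0 0 0 0;0.3 -32 -23 0 0 0 0;0.3 -32 -23 0 0 0 0;0.3 -32 -23 0 0 0 0;0.3 -32 -23 0 0 0 0", squeeze=40)

```text
time_s: 0.52
position: [0.2873, 0.3624, 0.2481]
tool_rot: [[-0.951, 0.309, -0.0], [0.309, 0.951, -0.0], [0.0, -0.0, -1.0]]
ft_force: [0.5, 1.3, -0.5]
grip_width: 0.0597
```

Emit:
arm_command(rows="0.3 -32 -23 0 0 0 0;0.3 -32 -23 0 0 0 0;0.3 -32 -23 0 0 0 0;0.3 -32 -23 0 0 0 0;0.3 -32 -23 0 0 0 0")

```text
time_s: 0.93
position: [0.4039, 0.2034, 0.2482]
tool_rot: [[-0.951, 0.31, -0.0], [0.31, 0.951, -0.0], [0.0, -0.0, -1.0]]
ft_force: [-0.2, 0.6, -0.2]
grip_width: 0.0599
```

Emit:
arm_command(rows="0.3 -32 -23 0 0 0 0;0.3 -32 -23 0 0 0 0;0.3 -32 -23 0 0 0 0;0.3 -32 -23 0 0 0 0;0.3 -32 -23 0 0 0 0")

```text
time_s: 1.35
position: [0.5206, 0.0444, 0.2481]
tool_rot: [[-0.951, 0.31, -0.001], [0.31, 0.951, 0.0], [0.001, -0.0, -1.0]]
ft_force: [-0.3, 0.0, -0.5]
grip_width: 0.0599
```

Emit:
arm_command(rows="0.5 0 0 0 0 0 -5.3;0.5 0 0 0 0 0 -5.3;0.5 0 0 0 0 0 0;0.5 0 0 0 0 0 0")

```text
time_s: 1.68
position: [0.5197, 0.0463, 0.248]
tool_rot: [[-0.991, 0.132, -0.001], [0.132, 0.991, 0.0], [0.001, 0.0, -1.0]]
ft_force: [-0.9, 0.4, 0.1]
grip_width: 0.0426
```

```bash
python3 - <<'E'
from h import *
import cv2
p=P("wrist"); np.save("pw.npy",p)
cv2.imwrite("pics/w1.png",eyes.get_image("wrist")[:,:,::-1])
X=np.array([.52,.042,.115,1]); q=p@X; print(q/q[2])
E
```

```text
[314.61513617 193.2395965    1.        ]
```

View pics/w1.png

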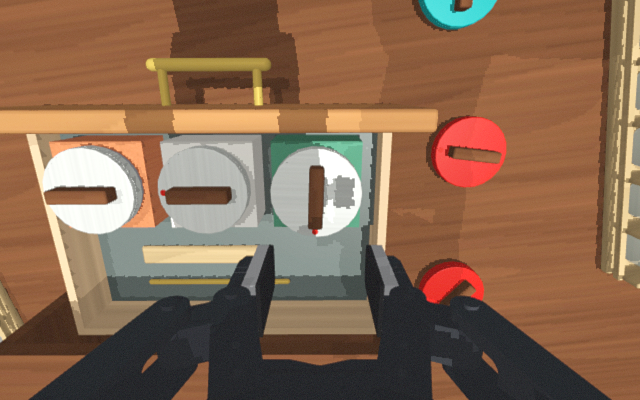

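The wrist view shows the green lid at (316,190). Its bar is vertical in the image, from (316,166) to (316,222), so it lines up with the tool, and the red dot is on the +x side at (315,232).

```bash
python3 - <<'E'
from h import *
print(tri([("wrist",(316,194)),("top",(303,215.2)),("scene",(330.5,177.2))]))
for z in(.11,.12): print(onz("wrist",(316,194),z), np.linalg.norm(onz("wrist",(316.5,166),z)-onz("wrist",(315.5,222),z)))
L=onz("wrist",(0,107),.15);R=onz("wrist",(437,110),.15);d=R-L;print("yaw",np.degrees(np.arctan2(-d[0],d[1])),R)
o=readout.observe();print(o["position"],o["ft_force"])
E
```

```text
[0.52044061 0.04294733 0.11729633]
[0.5222857  0.04297547 0.11      ] 0.04858115387822793
[0.51936045 0.04347064 0.12      ] 0.04674526717813432
yaw -7.896116699386789 [0.46411516 0.13114975 0.15      ]
[0.51967199 0.04654706 0.24821909] [-0.65764342  0.04073201  1.14789515]
```

Emit:
arm_command(rows="0.5 -1 -3.5 38 0 0 0;0.5 0 0 38 0 0 0;0.5 0 0 30 0 0 0;0.5 0 0 10 0 0 0;0.5 0 0 0 0 0 0")

```text
time_s: 2.15
position: [0.519, 0.0433, 0.1299]
tool_rot: [[-0.991, 0.131, -0.005], [0.131, 0.991, 0.001], [0.005, 0.0, -1.0]]
ft_force: [0.4, 0.1, 0.1]
grip_width: 0.0429
```

Emit:
arm_command(rows="0.5 0 0 3 0 0 0;0.5 0 0 3 0 0 0;0.5 0 0 0 0 0 0")

```text
time_s: 2.4
position: [0.5208, 0.0428, 0.127]
tool_rot: [[-0.992, 0.13, 0.002], [0.13, 0.992, -0.0], [-0.002, -0.0, -1.0]]
ft_force: [-0.5, -0.2, 0.1]
grip_width: 0.0423
```

Emit:
arm_command(rows="0.8 0 0 0 0 0 0;0.8 0 0 0 0 0 0;0.8 0 0 0 0 0 0;1 0 0 0 0 0 0;1 0 0 0 0 0 0")

```text
time_s: 2.82
position: [0.5206, 0.0427, 0.1267]
tool_rot: [[-0.992, 0.129, 0.001], [0.129, 0.992, -0.0], [-0.001, 0.0, -1.0]]
ft_force: [0.1, 0.2, 2.2]
grip_width: 0.0108
```

Emit:
arm_command(rows="1 0 0 2 0 0 0;1 0 0 2 0 0 0;1 0 0 2 0 0 0;1 0 0 2 0 0 0;1 0 0 0 0 0 0", squeeze=60)

```text
time_s: 3.23
position: [0.5207, 0.0427, 0.1184]
tool_rot: [[-0.992, 0.129, 0.001], [0.129, 0.992, -0.0], [-0.001, 0.0, -1.0]]
ft_force: [-1.4, 0.8, 6.8]
grip_width: 0.0105
```

Emit:
arm_command(rows="1 0 0 2 0 0 0;1 0 0 1 0 0 0;1 0 0 0 0 0 0;1 0 0 0 0 0 0")

```text
time_s: 3.57
position: [0.5219, 0.0425, 0.1175]
tool_rot: [[-0.992, 0.129, 0.006], [0.129, 0.992, -0.001], [-0.006, -0.0, -1.0]]
ft_force: [-0.2, 0.0, 20.0]
grip_width: 0.0102
```

Emit:
arm_command(rows="1 0 0 -1 0 0 0;1 0 0 0 0 0 6;1 0 0 0 0 0 6;1 0 0 0 0 0 6;1 0 0 0 0 0 0")

```text
time_s: 3.98
position: [0.5216, 0.0426, 0.1176]
tool_rot: [[-0.901, 0.435, 0.004], [0.435, 0.901, -0.0], [-0.004, 0.001, -1.0]]
ft_force: [1.3, 0.3, 11.9]
grip_width: 0.0105
```

```bash
python3 - <<'E'
from h import *
o=readout.observe();print(o["position"],o["ft_force"],o["wrist_torque"],o["q"])
E
```

```text
[0.52161503 0.04257614 0.1175665 ] [ 1.34194424  0.33057354 11.94149662] [ 0.06533125 -0.05921294 -0.15111528] [-8.31029354e+00  2.69160035e+01  9.00664245e+01  5.40577638e-03
  6.27872482e+01 -7.25590769e+01]
```

Emit:
arm_command(rows="1 0 0 0 0 0 6;1 0 0 0 0 0 6;1 0 0 0 0 0 6;1 0 0 0 0 0 6;1 0 0 0 0 0 6")

```text
time_s: 4.4
position: [0.5214, 0.0425, 0.1175]
tool_rot: [[-0.563, 0.826, 0.003], [0.826, 0.563, -0.001], [-0.003, 0.002, -1.0]]
ft_force: [0.7, -0.6, 12.5]
grip_width: 0.0104
```

Emit:
arm_command(rows="1 0 0 0 0 0 6;1 0 0 0 0 0 6;1 0 0 0 0 0 6;1 0 0 0 0 0 6;1 0 0 0 0 0 6")

```text
time_s: 4.82
position: [0.5217, 0.0429, 0.1176]
tool_rot: [[-0.075, 0.997, 0.004], [0.997, 0.075, 0.0], [-0.0, 0.004, -1.0]]
ft_force: [1.7, 2.1, 13.2]
grip_width: 0.01
```

Emit:
arm_command(rows="1 0 0 0 0 0 6;1 0 0 0 0 0 5;1 0 0 0 0 0 0;1 0 0 0 0 0 0")

```text
time_s: 5.15
position: [0.5218, 0.0426, 0.1176]
tool_rot: [[0.113, 0.994, 0.004], [0.994, -0.113, -0.0], [0.0, 0.004, -1.0]]
ft_force: [2.5, 1.6, 11.7]
grip_width: 0.0106
```

```bash
python3 - <<'E'
from h import *
import cv2
o=readout.observe();print(o["position"],o["ft_force"],o["wrist_torque"],o["q"])
cv2.imwrite("pics/w2.png",eyes.get_image("wrist")[:,:,::-1])
E
```

```text
[0.52179037 0.04264426 0.11757062] [ 2.53592572  1.60680597 11.70639886] [ 0.25624098 -0.25336118 -0.20201492] [-8.30963814e+00  2.69215554e+01  9.00549952e+01  2.86910818e-02
  6.27710068e+01 -1.83415192e+00]
```

View pics/w2.png

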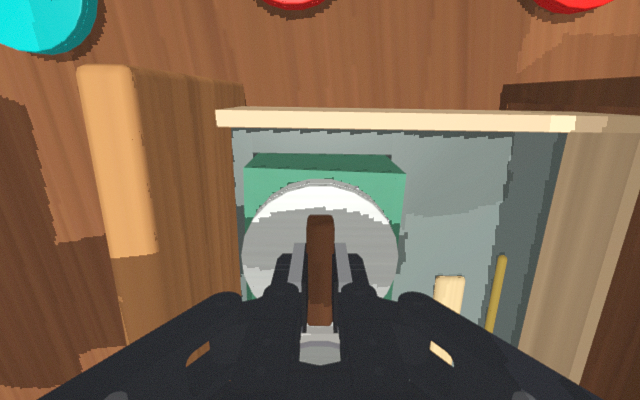

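Emit:
arm_command(rows="1 0 0 0 0 0 1.5;1 0 0 0 0 0 1.5;1 0 0 0 0 0 0")

```text
time_s: 5.45
position: [0.5219, 0.0426, 0.1175]
tool_rot: [[0.165, 0.986, 0.005], [0.986, -0.165, -0.0], [0.0, 0.005, -1.0]]
ft_force: [1.3, 1.7, 11.6]
grip_width: 0.0106
```

```bash
python3 - <<'E'
from h import *
o=readout.observe();print(o["position"],o["ft_force"],o["wrist_torque"],np.degrees(np.arctan2(o["tool_rot"][1,0],o["tool_rot"][0,0])))
E
```

```text
[0.52187633 0.0425834  0.11754817] [ 1.31921581  1.65107747 11.58829935] [ 0.19093616 -0.29480715  0.11682268] 80.49910358971093
```

Emit:
arm_command(rows="1 0 0 -2 0 0 0;1 0 0 -2 0 0 0;1 0 0 -1 0 0 0;1 0 0 0 0 0 0")

```text
time_s: 5.78
position: [0.521, 0.0427, 0.1217]
tool_rot: [[0.164, 0.986, 0.002], [0.986, -0.164, -0.0], [0.0, 0.002, -1.0]]
ft_force: [2.0, 1.1, 6.7]
grip_width: 0.0103
```

Emit:
arm_command(rows="0.65 0 0 0 0 0 0;0.65 0 0 0 0 0 0;0.65 0 0 0 0 0 0;0.65 0 0 0 0 0 0")

```text
time_s: 6.12
position: [0.5201, 0.0426, 0.1212]
tool_rot: [[0.164, 0.986, -0.001], [0.986, -0.164, -0.0], [-0.0, -0.001, -1.0]]
ft_force: [-0.0, 0.1, 5.3]
grip_width: 0.0298
```

Emit:
arm_command(rows="0.65 0 0 -20 0 0 0;0.65 0 0 -30 0 0 0;0.65 0 0 -30 0 0 0;0.65 0 0 -30 0 0 0;0.65 0 0 0 0 0 0")

```text
time_s: 6.53
position: [0.5216, 0.0425, 0.2359]
tool_rot: [[0.164, 0.986, 0.007], [0.986, -0.164, -0.001], [-0.0, 0.007, -1.0]]
ft_force: [-0.1, -0.3, -0.1]
grip_width: 0.03
```

```bash
python3 - <<'E'
from h import *
import cv2
o=readout.observe();print(o["position"],o["ft_force"],o["wrist_torque"])
np.save("pw.npy",P("wrist"))
cv2.imwrite("pics/w3.png",eyes.get_image("wrist")[:,:,::-1])
a=eyes.get_image("scene")[150:230,235:365,::-1]
cv2.imwrite("pics/s3.png",cv2.resize(a,None,fx=6,fy=6,interpolation=cv2.INTER_CUBIC))
E
```

```text
[0.52162589 0.04251541 0.23594582] [-0.13445107 -0.30744014 -0.10677033] [0.03631619 0.00619402 0.00423769]
```

View pics/w3.png

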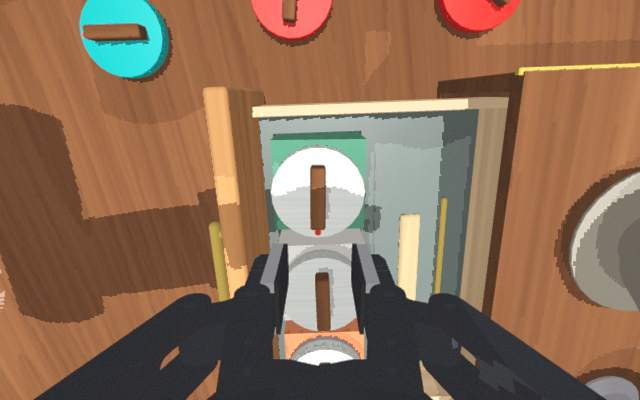

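View pics/s3.png

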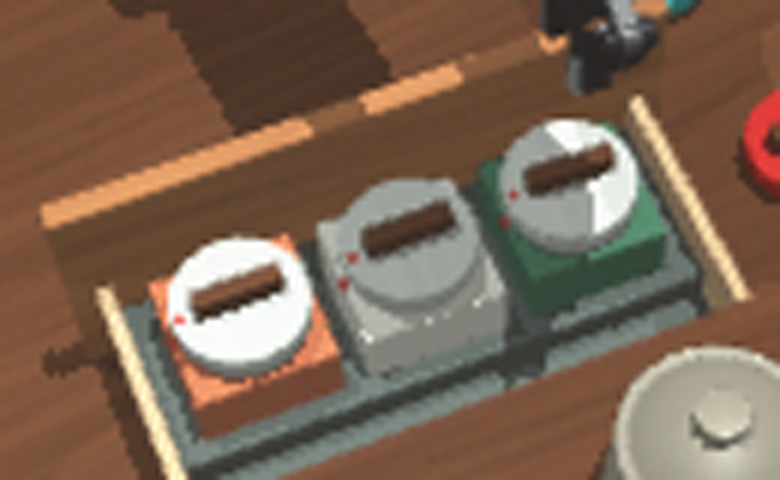

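The scene crop shows the green lid sitting lower than before. Its red dot now lines up with the caddy's mark, with the same small gap as on the white caddy, so it is locked. Next I work out the geometry for the push and where the gaiwan and strainer stand.

```bash
python3 - <<'E'
from h import *
p=np.load("pw.npy")
T=lambda x,y:(260+x/5,160+y/5)
L=onz("top",T(53,373),.15);R=onz("top",T(677,458),.15);print("outer edge",L,R,(L+R)/2)
for uv in((207,88),(222,240)): print(onz("wrist",uv,.15,p))
print("gaiwan",onz("top",(321,139),.2),"strainer",onz("top",(375,141),.19),"chest front edge",onz("top",T(100,42),.15),onz("top",T(725,125),.15))
E
```

```text
outer edge [0.46242065 0.13198282 0.15      ] [ 0.41591092 -0.22002142  0.15      ] [ 0.43916578 -0.0440193   0.15      ]
[0.46789646 0.13145252 0.15      ]
[0.45194757 0.03238391 0.15      ]
gaiwan [ 0.72668738 -0.00976748  0.2       ] strainer [ 0.72374965 -0.16111763  0.19      ] chest front edge [0.65222927 0.1078408  0.15      ] [ 0.60517014 -0.25005486  0.15      ]
```

Emit:
arm_command(rows="1 -20 -23 0 0 0 0;1 -20 -23 0 0 0 0;1 -20 -23 0 0 0 0;1 -20 -23 0 0 0 0;1 -20 -23 0 0 0 0")

```text
time_s: 7.05
position: [0.3884, -0.0372, 0.2295]
tool_rot: [[0.164, 0.987, -0.004], [0.987, -0.164, 0.002], [0.001, -0.004, -1.0]]
ft_force: [0.6, -0.1, 0.3]
grip_width: 0.0001
```

Emit:
arm_command(rows="1 0 0 0 0 0 -1.8;1 0 0 0 -6 0 0;1 0 0 0 -6 0 0;1 0 0 0 -6 0 0;1 0 0 0 -6 0 0")

```text
time_s: 7.47
position: [0.3897, -0.0369, 0.2299]
tool_rot: [[0.134, 0.905, 0.405], [0.991, -0.122, -0.054], [0.0, 0.408, -0.913]]
ft_force: [0.2, 0.9, 0.1]
grip_width: 0.0
```

Emit:
arm_command(rows="1 0 0 0 -6 0 0;1 0 0 0 0 0 0;1 0 0 0 0 0 0")

```text
time_s: 7.72
position: [0.3895, -0.0369, 0.2301]
tool_rot: [[0.134, 0.861, 0.491], [0.991, -0.117, -0.065], [0.001, 0.495, -0.869]]
ft_force: [-0.0, 0.4, 0.6]
grip_width: -0.0001
```

```bash
python3 - <<'E'
from h import *
o=readout.observe();print(o["position"],o["tool_rot"],o["q"],o["ft_force"])
E
```

```text
[ 0.38948351 -0.0368917   0.23007122] [[ 0.13399147  0.86078079  0.49102211]
 [ 0.99098157 -0.1170613  -0.0652088 ]
 [ 0.0013492   0.49533128 -0.86870311]] [-30.03993311  -4.4158242  116.35576677  16.61027197  41.48419924
 -32.2089092 ] [-0.04519487  0.36832872  0.62153123]
```

Emit:
arm_command(rows="1 0 -16.5 29 0 0 0;1 0 -16.5 29 0 0 0;1 0 -16.5 29 0 0 0;1 0 0 0 0 0 0")

```text
time_s: 8.05
position: [0.3902, -0.0361, 0.1265]
tool_rot: [[0.131, 0.864, 0.486], [0.991, -0.117, -0.06], [0.005, 0.49, -0.872]]
ft_force: [-0.6, -0.1, 0.4]
grip_width: 0.0001
```

Emit:
arm_command(rows="1 0 5.2 3 0 0 0;1 0 5.2 3 0 0 0;1 0 5.2 3 0 0 0;1 0 5.2 3 0 0 0;1 0 5.2 3 0 0 0")

```text
time_s: 8.47
position: [0.4223, -0.0413, 0.1329]
tool_rot: [[0.132, 0.857, 0.498], [0.991, -0.114, -0.067], [-0.001, 0.503, -0.865]]
ft_force: [0.1, 0.3, 0.8]
grip_width: 0.0
```

Emit:
arm_command(rows="1 0 5.2 3 0 0 0;1 0 5.2 3 0 0 0;1 0 5.2 3 0 0 0;1 0 5.2 3 0 0 0;1 0 5.2 3 0 0 0")

```text
time_s: 8.88
position: [0.4512, -0.0451, 0.1316]
tool_rot: [[0.133, 0.858, 0.496], [0.991, -0.115, -0.066], [0.0, 0.5, -0.866]]
ft_force: [-3.2, 1.4, 2.8]
grip_width: 0.0001
```

Emit:
arm_command(rows="1 0 8.7 5 0 0 0;1 0 8.7 5 0 0 0;1 0 8.7 5 0 0 0;1 0 8.7 5 0 0 0;1 0 8.7 5 0 0 0")

```text
time_s: 9.3
position: [0.501, -0.0516, 0.1313]
tool_rot: [[0.132, 0.859, 0.495], [0.991, -0.115, -0.066], [0.001, 0.499, -0.867]]
ft_force: [-3.3, 2.8, 1.1]
grip_width: 0.0
```

Emit:
arm_command(rows="1 0 8.7 5 0 0 0;1 0 8.7 5 0 0 0;1 0 8.7 5 0 0 0;1 0 8.7 5 0 0 0;1 0 8.7 5 0 0 0")

```text
time_s: 9.72
position: [0.5507, -0.0582, 0.1313]
tool_rot: [[0.133, 0.859, 0.495], [0.991, -0.115, -0.066], [0.001, 0.499, -0.867]]
ft_force: [-3.3, 1.9, 1.6]
grip_width: 0.0
```

Emit:
arm_command(rows="1 0 5.2 3 0 0 0;1 0 5.2 3 0 0 0;1 0 5.2 3 0 0 0;1 0 5.2 3 0 0 0;1 0 0 0 0 0 0")

```text
time_s: 10.13
position: [0.5752, -0.0621, 0.132]
tool_rot: [[0.133, 0.858, 0.497], [0.991, -0.115, -0.067], [-0.0, 0.501, -0.865]]
ft_force: [-0.3, -0.1, -0.4]
grip_width: -0.0002
```

```bash
python3 - <<'E'
from h import *
import cv2
o=readout.observe();print(o["position"],o["q"],o["ft_force"])
a=eyes.get_image("top")[100:260,240:440,::-1]
cv2.imwrite("pics/t4.png",cv2.resize(a,None,fx=3.75,fy=3.75,interpolation=cv2.INTER_CUBIC))
E
```

```text
[ 0.57517253 -0.06207054  0.13197434] [-20.62719434  23.23548482 101.25940228  14.44106471  26.79100865
 -24.23009677] [-0.33732577 -0.12932316 -0.44531228]
```

View pics/t4.png

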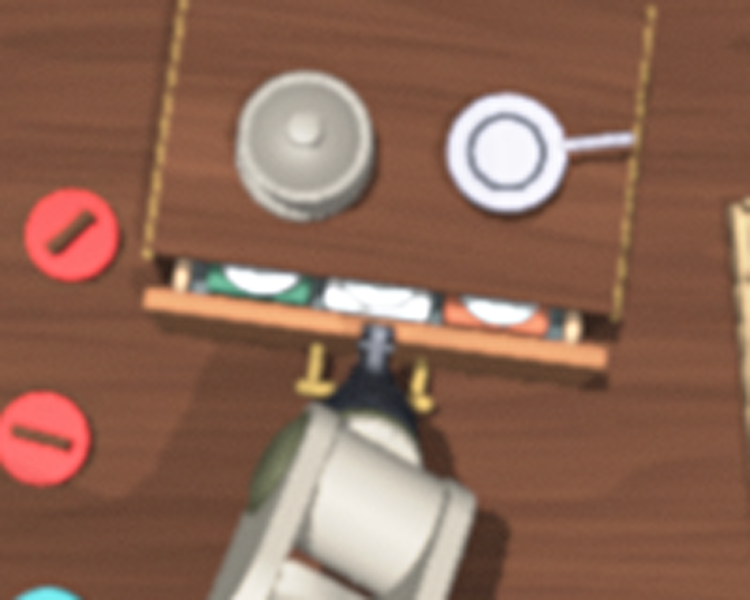

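The drawer is about 25 mm short of shut, and the finger is on the panel's centre. I'll push more slowly from here.

Emit:
arm_command(rows="1 0 3.5 2 0 0 0;1 0 3.5 2 0 0 0;1 0 3.5 2 0 0 0;1 0 3.5 2 0 0 0;1 0 3.5 2 0 0 0")

```text
time_s: 10.6
position: [0.5942, -0.0642, 0.1316]
tool_rot: [[0.133, 0.859, 0.495], [0.991, -0.115, -0.066], [0.0, 0.499, -0.866]]
ft_force: [-2.4, 1.0, 0.5]
grip_width: 0.0
```

Emit:
arm_command(rows="1 0 2.6 1.5 0 0 0;1 0 2.6 1.5 0 0 0;1 0 1.7 1 0 0 0")

```text
time_s: 10.85
position: [0.6022, -0.0654, 0.1317]
tool_rot: [[0.133, 0.858, 0.496], [0.991, -0.115, -0.066], [0.0, 0.5, -0.866]]
ft_force: [-3.4, 1.5, -0.4]
grip_width: 0.0003
```

Emit:
arm_command(rows="1 0 1.7 1 0 0 0;1 0 1.7 1 0 0 0")

```text
time_s: 11.02
position: [0.6046, -0.0656, 0.1315]
tool_rot: [[0.132, 0.86, 0.493], [0.991, -0.115, -0.065], [0.0, 0.497, -0.868]]
ft_force: [-28.7, 0.1, 18.4]
grip_width: 0.0001
```

The force jumped to 29 N, so the drawer has reached its stop. I'll ease off, back away and check.

Emit:
arm_command(rows="1 0 -1.7 -1 0 0 0;1 0 0 0 0 0 0;1 0 0 0 0 0 0;1 0 -8.7 -5 0 0 0;1 0 -17 -10 0 0 0")

```text
time_s: 11.43
position: [0.576, -0.0624, 0.1325]
tool_rot: [[0.133, 0.857, 0.498], [0.991, -0.115, -0.068], [-0.001, 0.503, -0.864]]
ft_force: [-0.3, 0.3, 1.0]
grip_width: 0.0001
```

Emit:
arm_command(rows="1 0 -26 -15 0 0 0;1 0 -26 -15 0 0 0;1 0 -26 -15 0 0 0;1 0 -26 -15 0 0 0;1 0 0 0 0 0 0")

```text
time_s: 11.85
position: [0.4512, -0.0443, 0.1313]
tool_rot: [[0.133, 0.86, 0.493], [0.991, -0.116, -0.065], [0.001, 0.498, -0.867]]
ft_force: [-1.0, 0.9, -0.8]
grip_width: 0.0001
```

```bash
python3 - <<'E'
from h import *
import cv2
o=readout.observe();print(o["position"],o["ft_force"])
a=eyes.get_image("top")[100:260,240:440,::-1]
cv2.imwrite("pics/t5.png",cv2.resize(a,None,fx=3.75,fy=3.75,interpolation=cv2.INTER_CUBIC))
E
```

```text
[ 0.45120329 -0.04432272  0.13133821] [-0.99724506  0.94739658 -0.79051886]
```

View pics/t5.png

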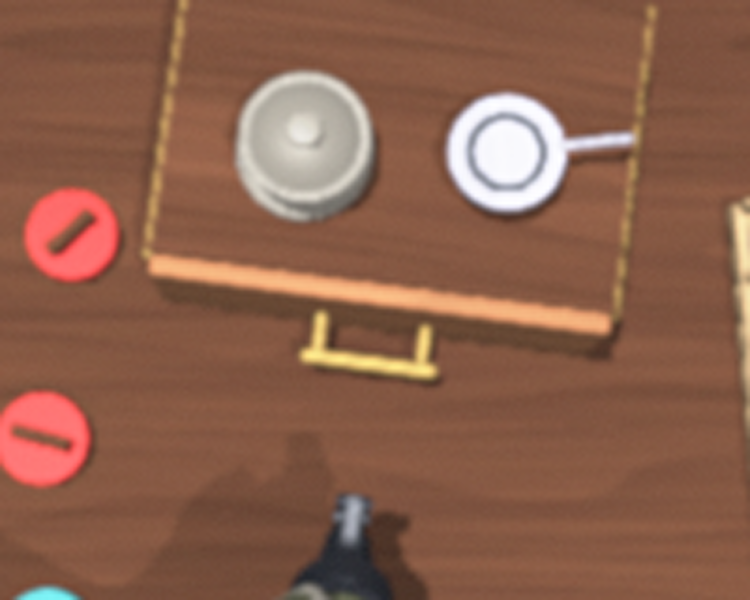

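The drawer is flush with the chest front, the gaiwan and strainer haven't moved, and the arm is clear of everything.

```bash
python3 -c "
from rig import env; print(env.close_job())"
```

```text
the job is handed in; nothing more can be done
None
```

The green caddy's lid is locked and the drawer is shut; I handed the job in at about 12 s of the 64 s allowed. The system gave no verdict.

- **Lid:** I gripped the bar, pushed down until the seal bottomed (20 N) and eased off to about 12 N. I then turned it a little over 90° clockwise until I felt slight resistance at the end stop. The close-up after release showed the bar parallel to the drawer front. The lid sat lower, with its red dot at the caddy's mark, like the white caddy beside it.
- **Drawer:** I pushed it shut with closed fingers at about 0.12 m/s, slowing near the end, until it met its stop at about 29 N and 0.13 m/s or less throughout. The last top view showed the panel flush with the chest and the arm about 15 cm clear.
- **Other things:** The gaiwan and strainer look the same in the top views before and after the final push. The racks were never approached, but only a corner of one shows in the last crop, so I did not check them at the end. I also could not see the lid again once the drawer was shut.

One reading disagreed: just before the stop, the wrist torque about the vertical axis was slightly negative (-0.2 N m), then turned positive (+0.12 N m) over the last 3°. I took that change as the end stop.

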